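# Run the dish mixer from its keys

### The arm

A 6-joint arm with a two-finger parallel gripper is mounted at the origin on a cart in front of the work surface, level with it; the furniture and walls round the work are solid. World frame = base frame: x ahead of the robot, y to its left, z up, the work surface at z = 0. Lengths are in mm, angles in rad, forces in N, time in s.
With the tool pointing down it reaches from about 275 to 875 mm from the base axis. Payload 12.5 kg.
Tool frame: the origin (TCP) lies at the very end of the fingers, on their centre line; the grasp point (between the pads) lies 19 mm behind it (robot.grip_depth is the distance from the TCP to the grasp point, in mm); z points along the fingers, y is the direction in which the jaws open and shut (so a half turn about z gives the same grasp; the last joint's range is limited). The gripper opens to 85 mm and grips with 20 to 120 N. Pads are 22 mm wide; open, the fingers measure 114 mm over their backs; the gripper's body (76 mm by 85 mm) begins 54 mm behind the grasp point. The pads swing forward as they close: fully open they stand 13 mm farther back than shut.
Start: joints at [1.025, 0.351, 1.652, -0, 1.139, -0.085], TCP at [244.534, 492.634, 231.29] pointing down, gripper open.
Joint ranges: [-2.75, 2.75], [-0.79, 2.1], [0.01, 2.65], [-1.57, 4.71], [0.07, 3.14], [-2.87, 2.87]. Speed limits (rad/s): [2.22, 2.22, 2.79, 3.14, 3.14, 3.14].

### API

Orientations are given as a 3x3 rotation matrix whose columns are the frame's x, y, z axes.
In Python, from plant import robot, get_obs, vision gives the robot as it stands. Calls block until the motion is done:
- robot.reach(position, orientation): joint-space move of the TCP to a pose.
- robot.move_straight(position, feed=150, frame=None): straight line of the TCP; frame=None keeps the orientation; feed is the mean speed in mm/s.
- robot.movej(angles): joint-space move.
- robot.gripper_to(opening, effort=None): finger opening in mm; effort is the grip in N (None keeps the last); returns when the fingers have stopped.
- robot.wait(seconds).
- robot.inverse_kinematics(position, orientation): joint angles nearest the present ones, or None.
- get_obs(): the state.
- vision.grab_frame(name): name is "scene" or "top"; returns the picture (400x640x3 uint8, red, green, blue); there is no depth.
- vision.calibration(name): a dict with "fx", "fy", "cx", "cy" (pixels), "k1" (the pictures are not rectified: a ray, as slopes to the right and down, at radius r is drawn at 1 + k1 r^2 times it, then the intrinsics apply), "rvec" (rotation vector, rad) and "tvec" (3), from world to camera coordinates, as OpenCV has them. Camera axes: x right, y down, z forward; pixel columns grow to the right and rows downward; lengths in mm; the calibration is good to about 2 mm. A picture is of the moment at which its call begins. calibration takes no time and is no camera call.
A pose or a line that the arm cannot do raises robot.Unreachable and nothing moves.
- robot.finish_job(): hands the job in, once; it reports no verdict.
The state is a dict: "clock": time; "joint_positions": joint angles; "qvel": joint speeds; "tau": joint torques, N m; "tool_pos": TCP position; "orientation": TCP orientation; "ft_force": force on the tool from outside, world axes, zero at the start; "ft_torque": the same for the moment, N m; "grip_width": finger opening in mm.
Only numpy, scipy, OpenCV 4.12 (cv2) and the standard library are available. Lean on these libraries where they do the work, as an engineer would, in place of code of your own. Each camera call takes 0.05 s, during which the arm holds its last target.

### The job

Start the dish mixer with its keys: push the white power key right down so that it stays down, then the yellow mode key in the same way, then press the green run key right down and keep it down. The mixer runs only while the green key is held, so finish with the fingertips still holding it fully down. Do not press the red stop key or press any key before its turn, and leave the dishes and everything else standing where they are.

Things in the scene. Friction and masses are not known exactly. Their poses are not given: they have to be found in the camera images.
- mixer: the dish mixer, fixed to the bench: a low grey machine 260 (x) x 280 (y) x 74 mm. Origin: centre of its underside, on the bench. x points from its key deck to its back, z up. The black key deck (50 mm high) lies along its front, -x; the row of keys runs along y, 86 mm in front of the origin. Behind it, from 30 mm in front of the origin to the back, is an aluminium dish platform, its rim 74 mm above the bench; two dishes on it reach up to 84 mm
- white_top (a point): centre of the top face of the white key (power); moves with the key. A flat-topped round white plastic key, 34 mm in diameter, in a thin aluminium ring (42 mm across, 3 mm high) on the front deck. At rest its top is 67 mm above the bench and 17 mm above the deck; it is pressed straight down. The four keys stand in one row, 62 mm apart, in an order that changes; z up, x and y as the mixer's
- yellow_top (a point): centre of the top face of the yellow key (mode); moves with the key. A flat-topped round yellow plastic key, 34 mm in diameter, in a thin aluminium ring (42 mm across, 3 mm high) on the front deck. At rest its top is 67 mm above the bench and 17 mm above the deck; it is pressed straight down. The four keys stand in one row, 62 mm apart, in an order that changes; z up, x and y as the mixer's
- green_top (a point): centre of the top face of the green key (run); moves with the key. A flat-topped round green plastic key, 34 mm in diameter, in a thin aluminium ring (42 mm across, 3 mm high) on the front deck. At rest its top is 67 mm above the bench and 17 mm above the deck; it is pressed straight down. The four keys stand in one row, 62 mm apart, in an order that changes; z up, x and y as the mixer's
- red_top (a point): centre of the top face of the red key (stop, not to be pressed); moves with the key. A flat-topped round red plastic key, 34 mm in diameter, in a thin aluminium ring (42 mm across, 3 mm high) on the front deck. At rest its top is 67 mm above the bench and 17 mm above the deck; it is pressed straight down. The four keys stand in one row, 62 mm apart, in an order that changes; z up, x and y as the mixer's
- white_key (a joint): travel of the white key, value in m: 0 = up, 0.008 = fully down at its stop. It slides against a steady friction of about 3 N, has no spring and stays where it is left, so it must be pushed right down
- yellow_key (a joint): travel of the yellow key, value in m: 0 = up, 0.008 = fully down at its stop. It slides against a steady friction of about 3 N, has no spring and stays where it is left, so it must be pushed right down
- green_key (a joint): travel of the green key, value in m: 0 = up, 0.008 = fully down at its stop. A return spring takes about 1.4 N at first and 4.2 N fully down, and lifts it again when let go
- red_key (a joint): travel of the red key, value in m: 0 = up, 0.008 = fully down at its stop. A return spring takes about 1.4 N at first and 4.2 N fully down, and lifts it again when let go
- green_base: the ring in which the green key slides, 42 mm across, fixed on the deck; origin at the centre of its underside, 50 mm above the bench. The green key belongs to it
- red_dish: culture dish with red contents, 90 mm across, 16 mm high, standing loose on the platform; origin at the centre of its underside
- amber_dish: culture dish with amber contents, 90 mm across, 16 mm high, standing loose on the platform; origin at the centre of its underside
- film_roll: white roll of film standing loose on the bench beside the mixer's +y side, 55 mm across, 51 mm high; origin at the centre of its underside
- brown_bottle: small brown bottle with white cap standing loose on the bench beside the mixer's -y side, 40 mm across, 75 mm high; origin at the centre of its underside
- green_marker: marker pen with green cap lying on the bench on the right, 134 mm long, 14 mm high; origin under its middle
- orange_tube: tube with orange cap lying on the bench on the left, 123 mm long, 34 mm thick; origin under its middle

How it is judged (in metres and radians):
On the way, in this order (a step that is already met when the one before it is completed fails the run):
1. the white key is pushed fully down (value of joint white_key above 0.0065 m), for 0.1 s.
2. the yellow key is pushed fully down (value of joint yellow_key above 0.0065 m), for 0.1 s.
3. the green key is held fully down by the fingers (value of joint green_key above 0.006 m and contact force between the fingers and green_base above 1 N), for 0.2 s.
At the end, for the whole second after the job is handed in: The white and yellow keys are down (at least 6.5 of 8 mm), the fingers still hold the green key down (at least 6 of 8 mm, with more than 1 N), the red key is up (under 2 mm), and the dishes and other loose things are within 20 mm of where they stood (all of step 3 and value of joint each of white_key, yellow_key above 0.0065 m and value of joint red_key below 0.002 m and distance of each of red_dish, amber_dish, film_roll, brown_bottle, green_marker, orange_tube from where it was at the start of the episode below 0.02 m); the arm keeps its last pose, push and grip.
It fails at once if the red key is pressed (2 mm or more) (value of joint red_key above 0.002 m).
It fails at once if the yellow key is pressed before the white key is down (value of joint yellow_key above 0.003 m and value of joint white_key below 0.006 m).
It fails at once if the green key is pressed before the yellow key is down (value of joint green_key above 0.003 m and value of joint yellow_key below 0.006 m).
It fails at once if a dish or another loose thing is lifted, carried or pushed more than 20 mm (distance of any of red_dish, amber_dish, film_roll, brown_bottle, green_marker, orange_tube from where it was at the start of the episode above 0.02 m).
It also fails if it takes over 34 s, if anything falls off the work surface, if the arm or the gripper's body presses on something with over 40 N, if the wrist force passes 120 N, or if a joint passes its speed limit or range.

## Working session

There is one attempt and no reset: what is moved stays moved. The work goes in short steps, each a Python script; the robot and the scene stay as the last script left them, time stands still between calls to the robot, and variables do not carry over. Pictures are saved under pics/ and viewed, and the job is handed in when it is done.

```bash
mkdir -p pics; ls; python3 - <<'E'
from plant import robot,get_obs,vision
import cv2
for n in("scene","top"):
    im=vision.grab_frame(n); cv2.imwrite(f"pics/{n}0.png",im[:,:,::-1]); print(n,vision.calibration(n))
o=get_obs();print(o["clock"],o["tool_pos"],o["orientation"],o["ft_force"])
E
```

```text
pics
scene {'fx': 377.48654740980913, 'fy': 377.48654740980913, 'cx': 317.94267598387853, 'cy': 199.57608992740276, 'k1': 0.009453413894906537, 'rvec': array([ 1.83441991, -0.80100437,  0.52139756]), 'tvec': array([-389.03399922,  250.9182691 ,  904.40989966])}
top {'fx': 444.08309591526813, 'fy': 444.08309591526813, 'cx': 318.50722420187475, 'cy': 195.3357010025922, 'k1': -0.07814046676184064, 'rvec': array([ 2.19532967, -2.15892171,  0.1149192 ]), 'tvec': array([  19.92941527,  584.55818541, 1289.48547955])}
0.1 [244.39154832 492.40880463 230.83367881] [[-8.95706834e-01  4.44644817e-01 -5.03370107e-04]
 [ 4.44645094e-01  8.95706462e-01 -8.21160327e-04]
 [ 8.57471742e-05 -9.59339965e-04 -9.99999536e-01]] [-0.22570983 -0.96948538  0.15606566]
```

View pics/scene0.png

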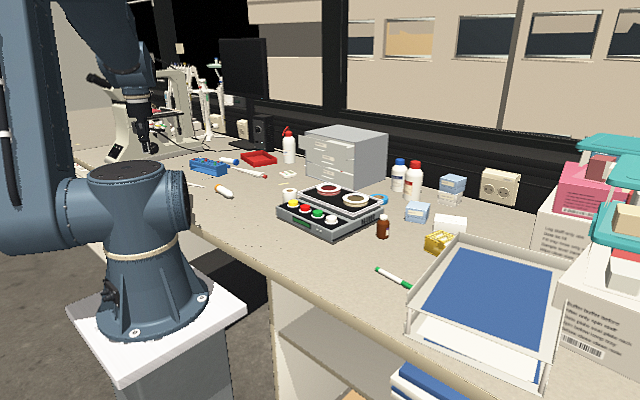

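View pics/top0.png

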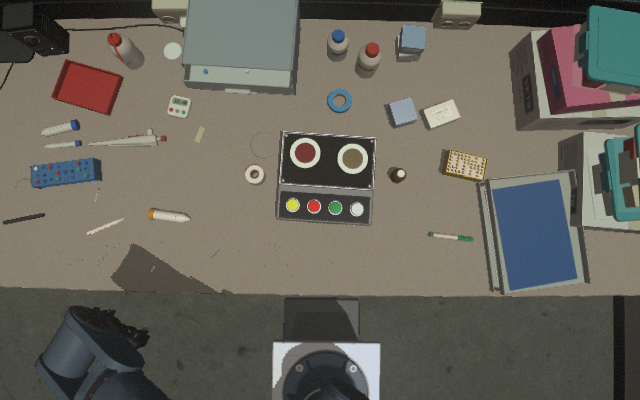

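The top view shows the row left to right: yellow (292,205), red (314,206), green (335,208), white (357,209). The scene view shows the same order. Next I'll localise the keys at z=67 with both cameras.

```bash
cat > h.py <<'E'
import numpy as np,cv2
from plant import vision
def ray(c,uv):
    K=np.array([[c['fx'],0,c['cx']],[0,c['fy'],c['cy']],[0,0,1.]])
    p=cv2.undistortPoints(np.array([[uv]],float),K,np.array([c['k1'],0,0,0,0]))[0,0]
    R=cv2.Rodrigues(c['rvec'])[0]
    return -R.T@c['tvec'], R.T@np.array([p[0],p[1],1])
def at(n,uv,z):
    o,d=ray(vision.calibration(n),uv); return o+d*(z-o[2])/d[2]
def blob(im,uv,kind,r=11):
    u,v=uv; s=im[v-r:v+r+1,u-r:u+r+1].astype(int); R,G,B=s[...,0],s[...,1],s[...,2]
    m={'y':(R-B>70)&(G-B>50),'r':(R-G>70),'g':(G-R>40),'w':(s.min(2)>150)}[kind]
    n,l,st,ce=cv2.connectedComponentsWithStats(m.astype(np.uint8))
    i=1+np.argmax(st[1:,4]); return ce[i]+[u-r,v-r],st[i,2:5]
E
python3 - <<'E'
import cv2,numpy as np
from h import *
G={'top':dict(y=(292,205),r=(314,206),g=(335,208),w=(357,209)),'scene':dict(y=(293,204),r=(305,208),g=(317,213),w=(331,219))}
for n in G:
    im=cv2.imread(f"pics/{n}0.png")[:,:,::-1]
    P=[]
    for k in G[n]:
        c,st=blob(im,G[n][k],k,11 if n=='top' else 8); p=at(n,c,67); P.append(p); print(n,k,c.round(1),st,p.round(1))
    P=np.array(P);print(np.linalg.norm(np.diff(P,axis=0),axis=1))
im=cv2.imread("pics/top0.png");cv2.imwrite("pics/c1.png",cv2.resize(im[120:235,235:420],None,fx=4,fy=4))
im=cv2.imread("pics/scene0.png");cv2.imwrite("pics/c2.png",cv2.resize(im[170:250,260:400],None,fx=5,fy=5))
E
```

```text
top y [292.1 204.2] [ 11  12 105] [553.5 105.4  67. ]
top r [313.6 205.8] [ 12  12 103] [549.9  43.6  67. ]
top g [335.2 207. ] [ 11  11 101] [547.6 -18.4  67. ]
top w [356.8 209.3] [ 14  14 129] [542.1 -80.7  67. ]
[61.84508685 62.0291577  62.62694787]
scene y [292.7 202.3] [10  8 61] [543.4  95.5  67. ]
scene r [304.6 207.2] [10  8 65] [541.   34.9  67. ]
scene g [317.1 212.6] [11  8 69] [537.5 -26.   67. ]
scene w [331.3 217.9] [ 16  14 133] [538.  -86.9  67. ]
[60.63650516 60.95253073 60.877963  ]
```

View pics/c1.png

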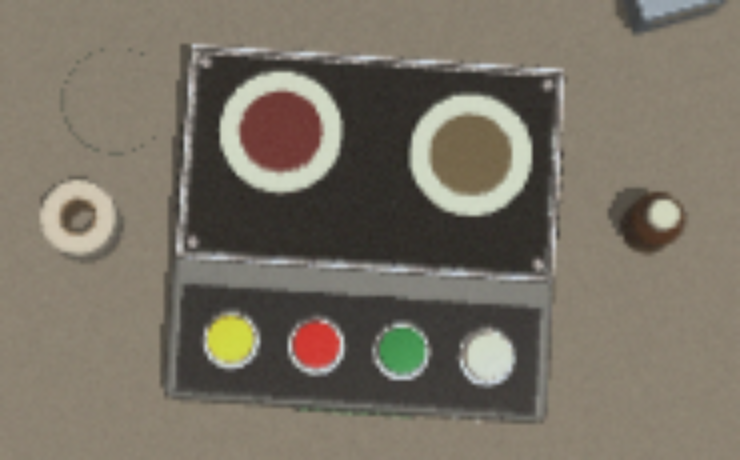

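View pics/c2.png

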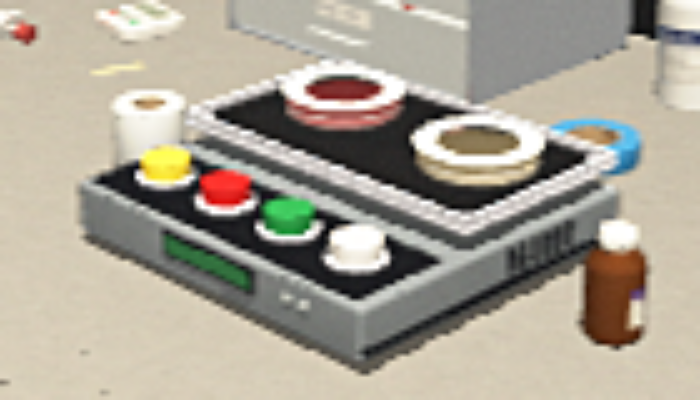

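Top-camera spacing is 61.8–62.6 mm against a nominal 62. The scene blobs include the key sides, so they are biased toward that camera, and I'll rely on the top camera. Next: shut the gripper, hover over white and check.

```bash
cat >> h.py <<'E'
P=np.array([[553.5,105.4],[549.9,43.6],[547.6,-18.4],[543.0,-80.6]])
d=(P[3]-P[0])/np.linalg.norm(P[3]-P[0]); c0=P.mean(0)
KEY={k:c0+d*62*(i-1.5) for i,k in enumerate('yrgw')}
yv=np.array([-d[0],-d[1],0]); zv=np.array([0,0,-1.]); R=np.stack([np.cross(yv,zv),yv,zv],1)
E
python3 - <<'E'
from plant import robot,get_obs
from h import *
print(KEY,R.round(3))
robot.gripper_to(0,effort=60)
robot.reach([*KEY['w'],150],R)
robot.move_straight([*KEY['w'],80],feed=120)
o=get_obs();print(o["clock"],o["tool_pos"],o["ft_force"],o["grip_width"],o['joint_positions'])
a=vision.grab_frame("scene")[170:250,260:400,::-1];b=vision.grab_frame("top")[120:235,235:420,::-1]
cv2.imwrite("pics/h1.png",cv2.resize(a,None,fx=5,fy=5));cv2.imwrite("pics/h2.png",cv2.resize(b,None,fx=4,fy=4))
E
```

```text
{'y': array([553.74165463, 105.35216775]), 'r': array([550.24721821,  43.45072258]), 'g': array([546.75278179, -18.45072258]), 'w': array([543.25834537, -80.35216775])} [[-0.998  0.056  0.   ]
 [ 0.056  0.998  0.   ]
 [ 0.     0.    -1.   ]]
3.925 [543.6507614  -80.34419432  80.5455519 ] [ 0.44599086 -1.67031076  0.52932336] -0.08652833820731952 [-2.31437772e-01  5.50896874e-01  1.77078830e+00 -4.84628940e-06
  8.19122179e-01 -1.74598887e+00]
```

View pics/h1.png

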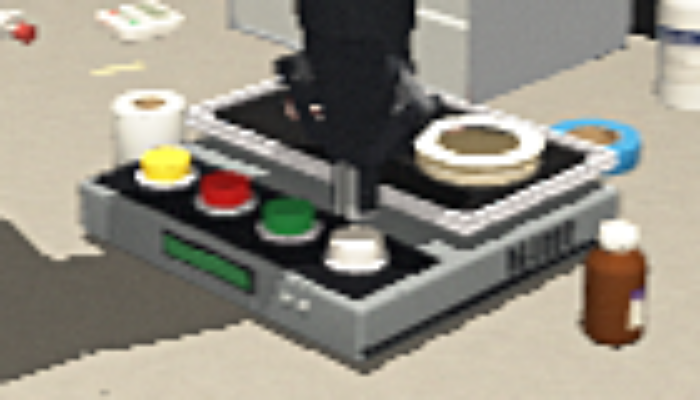

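View pics/h2.png

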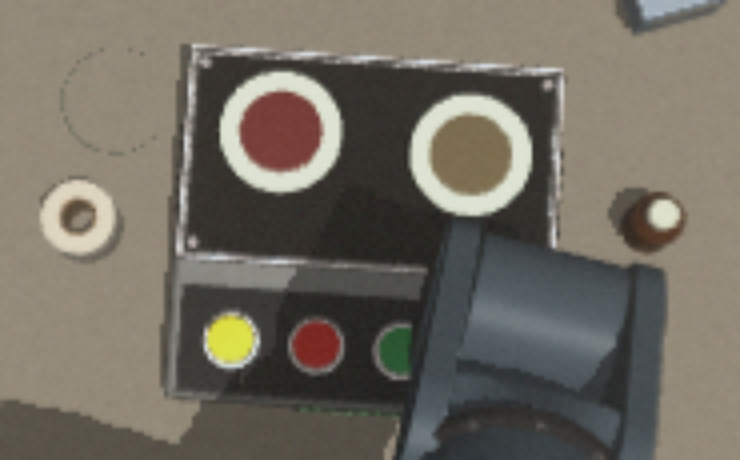

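The hover view shows the fingertip near crop pixel (358,215), just above white, whose top is at (356,238). I'll check this against the projected positions.

```bash
python3 - <<'E'
from h import *
for n,off,s in(("scene",(260,170),5),("top",(235,120),4)):
    c=vision.calibration(n);K=np.array([[c['fx'],0,c['cx']],[0,c['fy'],c['cy']],[0,0,1.]])
    pr=lambda p:(cv2.projectPoints(np.array([p],float),c['rvec'],c['tvec'],K,np.array([c['k1'],0,0,0,0]))[0].ravel()-off)*s
    im=cv2.imread("pics/h1.png" if n=="scene" else "pics/h2.png")
    for k in 'yrgw':
        pts=[pr([KEY[k][0]+17*np.cos(t),KEY[k][1]+17*np.sin(t),67]) for t in np.linspace(0,6.28,40)]
        cv2.polylines(im,[np.int32(pts)+s//2],True,(255,0,255),1)
    f=[pr([*(KEY['w']+R[:2,:2]@np.array([a,b])),80.5]) for a,b in((11,14),(11,-14),(-11,-14),(-11,14))]
    cv2.polylines(im,[np.int32(f)+s//2],True,(255,255,0),1)
    cv2.imwrite(f"pics/ov_{n}.png",im)
E
```

```text
(no output)
```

View pics/ov_scene.png

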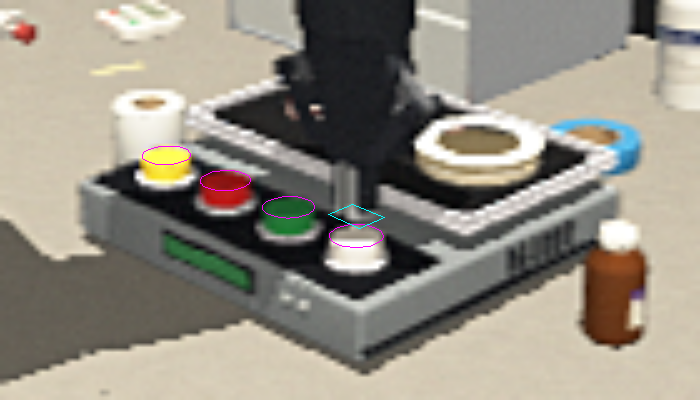

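View pics/ov_top.png

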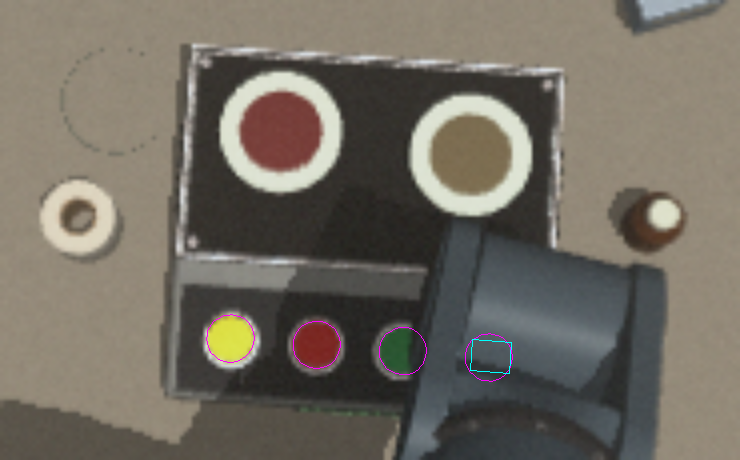

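The projected key outlines match the key tops in both views, and the fingertip box matches the fingertips. I'll press white, watching the force.

```bash
cat >> h.py <<'E'
def press(k,f_stop=15,zmin=56):
    from plant import robot,get_obs
    b=np.mean([get_obs()['ft_force'][2] for _ in range(3)]); z=70.
    robot.move_straight([*KEY[k],z],feed=60)
    while z>zmin:
        z-=1; robot.move_straight([*KEY[k],z],feed=30)
        o=get_obs(); f=o['ft_force'][2]-b
        print(z,o['tool_pos'][2].round(2),round(f,2),round(o['clock'],2))
        if abs(f)>f_stop: break
    robot.wait(0.3); o=get_obs(); print('held',o['tool_pos'].round(2),o['ft_force'].round(2),o['clock'])
E
python3 - <<'E'
from h import *
press('w')
E
```

```text
69.0 69.04 0.09 4.59
68.0 67.98 0.7 4.84
67.0 66.93 -0.58 5.09
66.0 66.01 0.75 5.34
65.0 64.96 0.26 5.59
64.0 63.94 0.34 5.84
63.0 62.91 1.27 6.09
62.0 61.9 -0.0 6.34
61.0 60.89 -0.14 6.59
60.0 59.89 0.89 6.84
59.0 59.05 3.36 7.09
58.0 58.92 15.77 7.34
held [543.33 -80.35  58.96] [-5.55  1.26 15.96] 7.6417
```

Contact went hard at z=58.95, exactly the fully-down height (67−8). I'll lift and check the picture before going to yellow.

```bash
python3 - <<'E'
from plant import robot,get_obs
from h import *
robot.move_straight([*KEY['w'],110],feed=150)
robot.move_straight([*KEY['y'],110],feed=180)
robot.move_straight([*KEY['y'],85],feed=100)
a=vision.grab_frame("scene")[170:250,260:400,::-1]
cv2.imwrite("pics/h3.png",cv2.resize(a,None,fx=5,fy=5)); print(get_obs()['clock'],get_obs()['tool_pos'])
E
```

```text
9.775 [553.9336933  105.05849755  85.25063993]
```

View pics/h3.png

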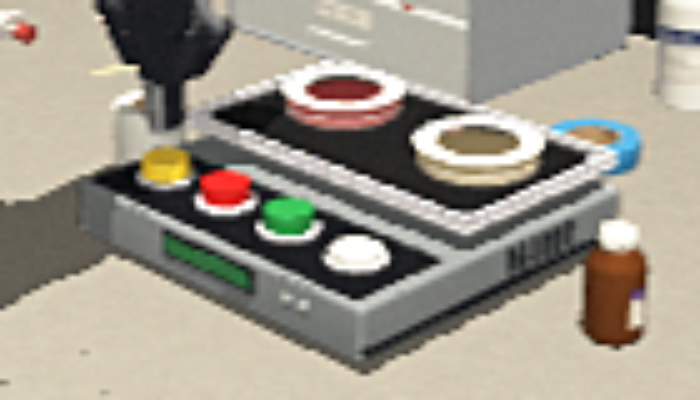

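White now sits low in its ring, with its top edge at crop row 235 compared with 225 before. The fingertips are over yellow (165,130), and red and green are still up. Pressing yellow.

```bash
python3 - <<'E'
from plant import robot,get_obs
from h import *
press('y')
robot.move_straight([*KEY['y'],110],feed=150)
robot.move_straight([*KEY['g'],110],feed=180)
robot.move_straight([*KEY['g'],85],feed=100)
a=vision.grab_frame("scene")[170:250,260:400,::-1]
cv2.imwrite("pics/h4.png",cv2.resize(a,None,fx=5,fy=5)); print(get_obs()['clock'],get_obs()['tool_pos'])
E
```

```text
69.0 69.14 1.03 10.43
68.0 67.98 -0.12 10.68
67.0 66.93 0.07 10.93
66.0 65.96 1.48 11.18
65.0 64.98 1.69 11.43
64.0 63.93 1.02 11.68
63.0 62.91 0.24 11.93
62.0 61.9 0.95 12.18
61.0 60.9 1.23 12.43
60.0 59.92 0.16 12.68
59.0 59.04 4.71 12.93
58.0 58.95 14.98 13.18
57.0 58.82 26.53 13.43
held [553.88 105.38  58.83] [-10.06  -0.9   26.07] 13.725
15.5167 [546.91225541 -18.06498961  85.20012913]
```

View pics/h4.png

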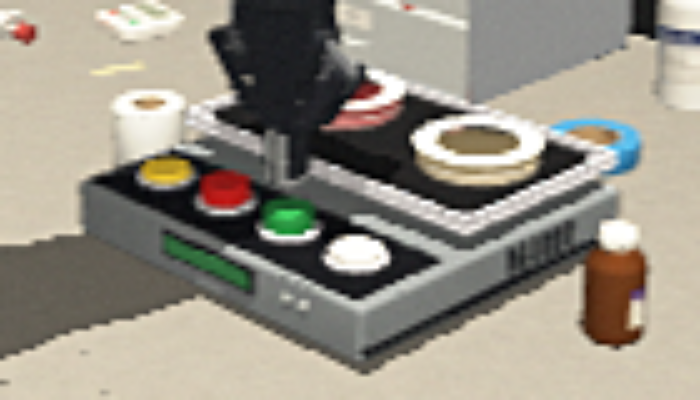

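Yellow is now flush at crop (166,172) and white is still down. Red and green are up, and the fingertips are above green. Pressing and holding green.

```bash
python3 - <<'E'
from plant import robot,get_obs
from h import *
press('g',f_stop=14)
robot.wait(0.4)
a=vision.grab_frame("scene")[170:250,260:400,::-1];b=vision.grab_frame("top")[120:250,230:480,::-1]
cv2.imwrite("pics/h5.png",cv2.resize(a,None,fx=5,fy=5));cv2.imwrite("pics/h6.png",cv2.resize(b,None,fx=3,fy=3)); o=get_obs();print(o['clock'],o['tool_pos'],o['ft_force'])
E
```

```text
69.0 69.13 -0.53 16.17
68.0 68.01 -0.31 16.42
67.0 67.07 1.43 16.67
66.0 66.03 0.47 16.92
65.0 65.02 2.19 17.17
64.0 64.02 2.44 17.42
63.0 63.01 1.71 17.67
62.0 62.0 3.18 17.92
61.0 61.01 2.99 18.17
60.0 60.02 2.95 18.42
59.0 59.07 4.61 18.67
58.0 58.85 16.2 18.92
held [546.92 -18.47  58.88] [-2.77  0.84 16.14] 19.2167
19.7167 [546.88762704 -18.47120732  58.8704517 ] [-2.86075003  0.48543519 15.84998279]
```

View pics/h5.png

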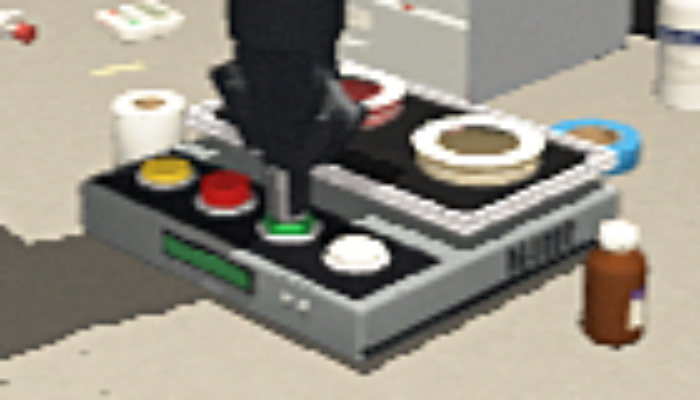

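View pics/h6.png

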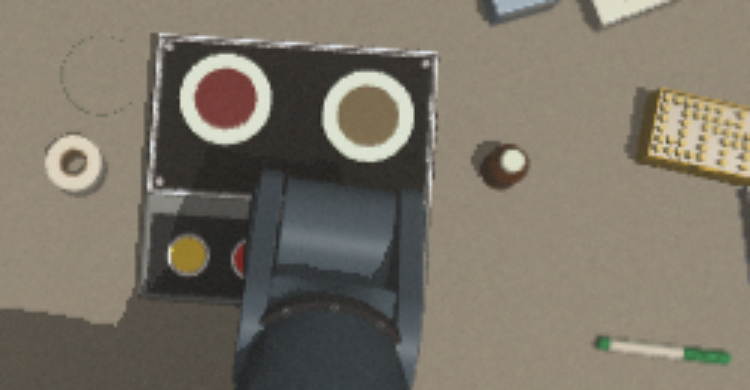

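The fingertips hold green down at crop (290,228) with about 16 N. Yellow and white are down, red is up, and the dishes, roll, bottle and marker have not moved. Handing in.

```bash
python3 - <<'E'
from plant import robot
robot.finish_job()
E
```

```text
the job is handed in; nothing more can be done
```

I pressed white, then yellow, fully down, and handed the job in at about 20 s with the closed fingertips still holding green down. The hand-in reported no verdict.

- **Key travel:** The fingers met a hard stop at z ≈ 58.8–59.0 mm on all three keys, which matches the full 8 mm of travel from 67 mm.
- **Green key:** It was held with about 16 N. The force rose to about 3–4.6 N on the way down, which fits its return spring.
- **Last pictures:** White and yellow are down, and red is up. The dishes, roll, bottle and marker look unmoved. The orange tube was outside the last crops, but the arm did not go down near it.
- **Two readings that disagreed:**
  - The 3 N friction of the white and yellow keys did not show clearly in the force readings (0–1.7 N between steps). The stop height and the pictures confirmed both keys instead.
  - The first scene-camera key positions were up to about 14 mm off the top camera's, because their colour patches included the key sides. The overlay check at the hover then agreed in both views.

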